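Hold the thermometer on the reference disc

TASK

Check the thermometer against its reference unit: pick up the white thermometer and set its nose (the broad flat end, away from the display) centred and square on the wider of the two sprung discs, the thermometer leaning nose-down to match the leaning disc. Push lightly so that the disc sinks about half-way in, without bottoming it, and finish while still holding the thermometer pressed there; leave the narrow disc and the other things on the table alone.

Things in the scene. Friction and masses are not known exactly. Their poses are not given: they have to be found in the camera images.
- thermo_mid (a point): middle of the thermometer, half-way up: a white rod-shaped body 146 mm long, 33 mm wide, 34 mm high, about 0.11 kg, lying on the table, display up (this point then 17 mm above it). One end is broad with a flat round face: the nose, where it measures; the other, by the black display, tapers. y axis along its length toward the nose, x across, z up. Grasp it across its width
- thermo_nose (a point): centre of the flat round nose face (the end to be set on the disc), 73 mm from the middle along +y
- wide_disc_face (a point): centre of the outer face of the WIDE aluminium disc, 46 mm across, 5 mm thick, on a stem, standing 27 mm out of the leaning front of its unit, about 0.1 m above the table. x axis = into the unit, square to the disc; it slopes down by 0.35 rad (20 degrees), so the thermometer is nose-down by 20 degrees when square. y axis level, across the disc. The point moves with the disc
- narrow_disc_face (a point): the same point and axes for the NARROW disc, 26 mm across, on the second unit: not to be pressed
- wide_disc (a joint): how far the wide disc is pushed in along its axis: about 0 = out, 0.015 m = bottomed. A spring of 350 N/m pushes it out (2.6 N half-way)
- narrow_disc (a joint): the same for the narrow disc
- checker_wide: the white reference unit with the wide disc, fixed to the table; origin under its foot plate (110 x 84 mm), front facing its -x. Its housing, 80 mm wide, 44 mm thick, 112 mm along the slope, leans back by 20 degrees; top 130 mm above the table. A second unit, alike but for its narrow disc, stands beside it, left or right of it
Mind the look-alikes: they are no part of the job. Of the things like the part that bears thermo_mid, leave any that is green; of the rest the larger one is meant.

How it is judged:
By the outcome, as a careful person would: the job done as asked, in the order asked, and still so for the second after the job is handed in, while the arm keeps its last pose, push and grip.
It also fails if it takes over 32 s, if anything falls off the work surface, if the arm or the gripper's body presses on something with over 40 N, if the wrist force passes 120 N, or if a joint passes its speed limit or range.

ROBOT

A 6-joint arm with a two-finger parallel gripper is mounted at the origin on a cart in front of the work surface, level with it; the furniture and walls round the work are solid. World frame = base frame: x ahead of the robot, y to its left, z up, the work surface at z = 0. Lengths are in m, angles in rad, forces in N, time in s.
With the tool pointing down it reaches from about 0.375 to 0.9 m from the base axis. Payload 3.1 kg.
Tool frame: the origin (TCP) lies at the very end of the fingers, on their centre line; the grasp point (between the pads) lies 19 mm behind it; z points along the fingers, y is the line along which they close (so a half turn about z gives the same grasp; the last joint's range is limited). The gripper opens to 87 mm and grips with 3 to 60 N. Pads are 19 mm wide; open, the fingers measure 117 mm over their backs; the gripper's body (75 mm by 190 mm) begins 51 mm behind the grasp point.
Start: joints at [1.171, 0.527, 1.433, -0, 1.181, -0.178], TCP at [0.137, 0.61, 0.223] pointing down, gripper open.
Joint ranges: [-3.08, 3.08], [-0.75, 2.2], [0.22, 2.44], [-1.43, 4.57], [0, 2.65], [-2.85, 2.85]. Speed limits (rad/s): [2.79, 2.79, 3.14, 3.14, 3.14, 3.14].

INTERFACE

Orientations are given as a unit quaternion [x, y, z, w].
In Python, from rig import robot gives the robot as it stands. The module is installed in compiled form; this text tells all that it offers.
- The arm moves only by the tool servo_tool, never from a script. Its argument "rows" is one flat list of numbers, 5 for each row, row after row: the closure, from -1 (fully open) to 1 (shut), so that 0 is half open, then the shift along the tool's x, y, z in m, then the turn about the tool's z in degrees. A call has 1 to 5 rows; each row shifts and turns the commanded pose from where the row before left it, along the tool's axes as they then stand; what a row does not reach is not made up. A row lasts 1/12 s, in which the tool goes at most 41.7 mm and 7.16 degrees, less where a joint would pass 70% of its speed; a pose out of reach is approached as far as the arm can. A call with a gripper value outside its range is refused whole. The fingers move at their own pace and stop on an object; "newtons" is the grip in N (left out, the last holds). Time passes only in rows, so rows that do not move let the fingers close. It gives the time, the measured TCP pose, the force, the opening and the grip force at its end, in the units of the state.
- robot.get_obs(): the state, without advancing time (a new reading comes with each control period).
- robot.camera(name): name is "side" or "top"; returns a dict with "pixels" (420x560x3 uint8, red, green, blue), "intrinsics" (3x3 intrinsics, pixels), "rvec" (rotation vector, rad) and "tvec" (3), from world to camera coordinates, as OpenCV has them. Camera axes: x right, y down, z forward; pixel columns grow to the right and rows downward; lengths in m; the calibration is good to about 2 mm. A picture is of the moment at which its call begins. There is no depth.
- robot.hand_in(): hands the job in; it is judged then, once.
Trained networks look in a picture, given as the dict that the camera call returned (one of the last four; its "shot" number tells which), for a name from the list of things; names that differ only in an ending like _2 or _b are one class to them, and where a whole thing is asked for, a point or a joint stands for the part that bears it (a point fixed in the world has none). Each returns a list of dicts, best first, with "score" (0 to 1); they miss things now and then, are a little off and sometimes report something else, mostly with a low value. They report only what shows in the picture. A call takes as long as a camera call. They do not tell look-alikes from the thing itself.
- robot.spot_in(picture, query): "at" ([x, y, z] in m, in world coordinates, good to about 4 mm: the middle of the surface that is visible of it).
- robot.outline_of(picture, query): "region" (420x560 bool, what is visible of it).
- robot.place_of(picture, query): "at" ([x, y, z] in m, in world coordinates, good to about 4 mm: a listed point, or the origin of a listed thing).
The state is a dict: "time": time; "q": joint angles; "joint_velocities": joint speeds; "joint_torque": joint torques, N m; "position": TCP position; "tool_rot": TCP orientation; "ft_force": force on the tool from outside, world axes, zero at the start; "moment": the same for the moment, N m; "grip_width": finger opening in m; "grip_force": force on a finger pad.
Only numpy, scipy, OpenCV 4.12 (cv2) and the standard library are available. Lean on these libraries where they do the work, as an engineer would, in place of code of your own. Each camera call takes 0.05 s, during which the arm holds its last target. There are 200 camera calls.

## Working session

There is one attempt and no reset: what is moved stays moved. The work goes in short steps, Python scripts to look and compute and a tool call to move; the robot and the scene stay as the last step left them, time stands still between calls to the robot, and variables do not carry over. Pictures are saved under pics/ and viewed, at most 10 in all, crops included, and the job is handed in when it is done.

Besides the shell and the picture viewer there is one more tool, called after "Emit:" as name(argument=value, ...), one argument or row to a line, values as JSON. servo_tool: Moves the arm, as the interface text tells. Its arguments: {"type":"object","properties":{"rows":{"type":"array","items":{"type":"number"}},"newtons":{"type":"number"}},"required":["rows"]}

```bash
mkdir -p pics; cat > h.py <<'E'
import numpy as np, cv2
from rig import robot
def P(c):
    R=cv2.Rodrigues(np.array(c['rvec'],float))[0]; return np.array(c['intrinsics'],float),R,np.array(c['tvec'],float).reshape(3)
def proj(c,p):
    K,R,t=P(c); q=K@(R@np.array(p)+t); return q[:2]/q[2]
def onz(c,uv,z):
    K,R,t=P(c); d=R.T@np.linalg.solve(K,[uv[0],uv[1],1.]); o=-R.T@t; return o+d*(z-o[2])/d[2]
E
python3 - <<'E'
from h import *
np.set_printoptions(precision=4,suppress=True)
o=robot.get_obs();print(o['time'],o['position'],o['tool_rot'],o['ft_force'])
for n in('top','side'):
    c=robot.camera(n);cv2.imwrite(f'pics/{n}0.png',c['pixels'][:,:,::-1]);K,R,t=P(c);print(n,'cam',-R.T@t)
    for q in('thermo_mid','thermo_nose','wide_disc_face','narrow_disc_face','checker_wide'):
        for r in robot.place_of(c,q): print(q,r['score'],np.array(r['at']),proj(c,r['at']))
E
```

```text
0.0 [0.1371 0.609  0.2216] [ 0.1107  0.9939 -0.0011 -0.0003] [ 0.1753 -0.635  -0.0478]
top cam [ 0.2856 -0.167   1.1752]
thermo_mid 0.96 [ 0.3904 -0.075   0.0135] [240.3083 236.1493]
thermo_mid 0.61 [ 0.4402 -0.2086  0.0151] [294.8376 217.1893]
thermo_mid 0.61 [ 0.2378 -0.3429  0.0122] [348.8507 301.3299]
thermo_nose 0.87 [ 0.4419 -0.0716  0.0103] [239.7351 215.5892]
thermo_nose 0.71 [ 0.5158 -0.228   0.0181] [303.1259 187.2032]
thermo_nose 0.54 [ 0.2822 -0.364   0.0149] [357.6497 282.9566]
wide_disc_face 0.46 [ 0.5902 -0.044   0.0939] [227.4164 148.3122]
narrow_disc_face 0.54 [ 0.5804 -0.3357  0.0981] [351.0812 154.6789]
checker_wide 0.59 [ 0.6173 -0.0515  0.0014] [234.4709 148.0775]
side cam [0.4823 0.7142 0.5109]
thermo_mid 0.94 [ 0.3906 -0.0772  0.0069] [297.4888 260.1923]
thermo_mid 0.86 [ 0.4437 -0.2091  0.0176] [268.8792 225.7494]
thermo_mid 0.76 [ 0.237  -0.3466  0.0141] [346.4457 200.3238]
thermo_nose 0.81 [ 0.2805 -0.361   0.0081] [328.7742 200.3671]
thermo_nose 0.77 [ 0.5125 -0.2251  0.0131] [238.8868 224.8127]
thermo_nose 0.59 [ 0.4398 -0.0733  0.009 ] [273.5769 260.9501]
narrow_disc_face 0.55 [ 0.5837 -0.3354  0.0917] [209.5749 175.8746]
checker_wide 0.68 [ 0.6163 -0.0505 -0.0022] [184.7535 274.2519]
```

View pics/top0.png

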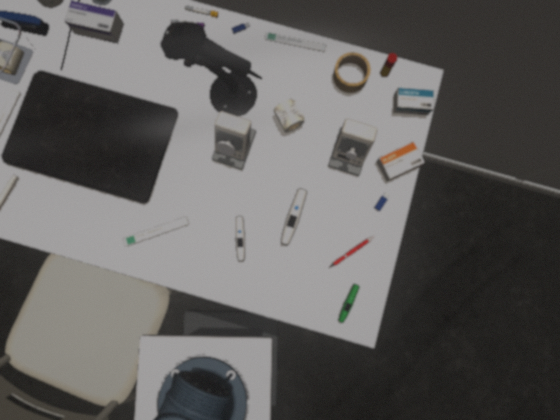

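View pics/side0.png

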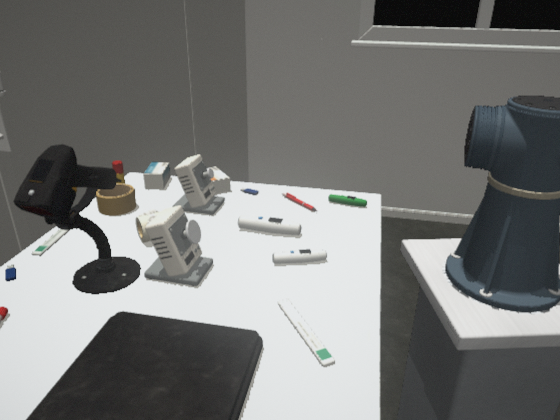

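Candidates for the thermometer: the small white at top (240,238), the large white at top (294,217) and the green at (349,303). I choose the large white one (294,217). Disc units are at top (234,140) and (353,145); I'll check both discs in a crop.

```bash
python3 - <<'E'
from h import *
np.set_printoptions(precision=4,suppress=True)
ct=robot.camera('top');cs=robot.camera('side')
a=cv2.resize(ct['pixels'][90:270,205:385],(480,480),interpolation=cv2.INTER_CUBIC)
b=cv2.resize(cs['pixels'][145:295,130:310],(318*480//265*1,480) if 0 else (320,267),interpolation=cv2.INTER_CUBIC)
b=cv2.resize(cs['pixels'][140:290,130:230],(320,480),interpolation=cv2.INTER_CUBIC)
cv2.imwrite('pics/crop.png',np.hstack([a,b])[:,:,::-1])
for n,c in(('top',ct),('side',cs)):
    for r in robot.outline_of(c,'thermo_mid'):
        m=np.array(r['region']);v,u=np.nonzero(m)
        # ray to z=.017 plane, PCA
        pts=np.array([onz(c,(x,y),.017)[:2] for x,y in zip(u,v)])
        mn=pts.mean(0);w,V=np.linalg.eigh(np.cov((pts-mn).T));d=V[:,1];d=d*np.sign(d[0]);s=(pts-mn)@d;s2=(pts-mn)@V[:,0]
        print(n,'thermo',r['score'],len(u),'mid',mn+d*(s.max()+s.min())/2,'len',np.ptp(s),'wid',np.ptp(s2),'ang',np.arctan2(d[1],d[0]),c['pixels'][m].mean(0))
    for q in('wide_disc_face','narrow_disc_face'):
        for r in robot.place_of(c,q): print(n,q,r['score'],np.array(r['at']),proj(c,r['at']))
        for r in robot.spot_in(c,q): print(n,'spot',q,r['score'],np.array(r['at']),proj(c,r['at']))
        for r in robot.outline_of(c,q):
            v,u=np.nonzero(r['region']);print(n,'outl',q,r['score'],len(u),u.mean(),v.mean(),u.min(),u.max(),v.min(),v.max())
    for r in robot.outline_of(c,'checker_wide'):
        m=np.array(r['region']).astype('u1');v,u=np.nonzero(m);print(n,'chk',r['score'],u.mean(),v.mean(),u.min(),u.max(),v.min(),v.max())
    for r in robot.place_of(c,'checker_wide'): print(n,'chk',r['score'],np.array(r['at']))
E
```

```text
top thermo 0.81 648 mid [ 0.4436 -0.2038] len 0.14555710340969352 wid 0.03134439255027685 ang -0.2942386909674308 [135.8627 133.7809 131.9244]
top thermo 0.56 199 mid [ 0.6142 -0.0305] len 0.04923073628007826 wid 0.03330694670920264 ang 1.0913384884290473 [98.7387 96.0201 94.1508]
top thermo 0.53 303 mid [ 0.2357 -0.3397] len 0.09432326820208226 wid 0.02276920769066082 ang -0.42643075505858075 [61.3729 96.8086 65.7954]
top wide_disc_face 0.53 [ 0.5889 -0.0433  0.0946] [227.0678 148.7578]
top wide_disc_face 0.25 [ 0.5842 -0.3383  0.0943] [351.9254 153.5642]
top spot wide_disc_face 0.76 [ 0.5916 -0.0454  0.0957] [227.9545 147.5397]
top outl wide_disc_face 0.7 181 224.77900552486187 147.27624309392266 216 233 141 154
top narrow_disc_face 0.54 [ 0.5797 -0.3354  0.0971] [350.8887 155.0758]
top spot narrow_disc_face 0.67 [ 0.5849 -0.336   0.0988] [351.2504 152.7478]
top outl narrow_disc_face 0.58 87 350.3448275862069 153.68965517241378 345 355 148 158
top chk 0.95 231.42923165800116 139.0993645291739 212 254 112 167
top chk 0.79 [ 0.6165 -0.0539 -0.0014]
side thermo 0.95 794 mid [ 0.4452 -
[... 335 characters left out ...]
110088254 ang -0.49134119701051304 [ 85.6968 128.6935  93.5323]
side thermo 0.56 618 mid [ 0.388  -0.0781] len 0.11312352527286457 wid 0.04883480907156694 ang 0.10243560320905362 [179.7168 181.1343 178.3657]
side wide_disc_face 0.63 [ 0.5862 -0.0392  0.0934] [196.2486 234.3173]
side spot wide_disc_face 0.78 [ 0.5899 -0.0329  0.0934] [193.8862 236.0207]
side outl wide_disc_face 0.55 309 192.63106796116506 230.88025889967636 184 200 219 243
side narrow_disc_face 0.46 [ 0.5888 -0.0371  0.092 ] [194.7754 235.5563]
side spot narrow_disc_face 0.41 [ 0.591  -0.3358  0.0956] [206.4883 174.3692]
side chk 0.77 176.3104713519616 247.87778718600057 145 211 206 285
side chk 0.98 [ 0.6204 -0.053  -0.0013]
```

View pics/crop.png

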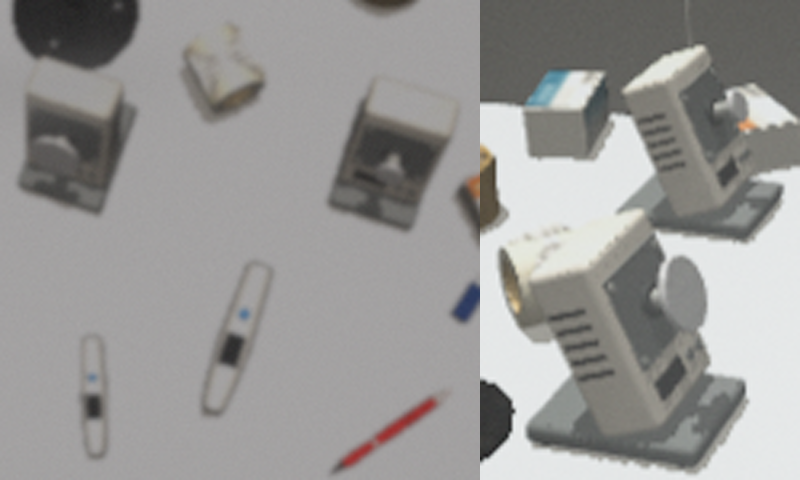

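Large white thermometer (top 294,217) is clearly larger than the small white one; the wide disc is on the left unit (side 192,231), the narrow one on the other. Nose is the far (+x) end, display nearer. One refinement for yaw.

```bash
python3 - <<'E'
from h import *
np.set_printoptions(precision=4,suppress=True)
c=robot.camera('top');s=robot.camera('side')
a=cv2.resize(c['pixels'][110:172,205:257],(416,496),interpolation=cv2.INTER_CUBIC)
b=cv2.resize(c['pixels'][184:246,272:318],(368,496),interpolation=cv2.INTER_CUBIC)
cv2.imwrite('pics/z.png',cv2.convertScaleAbs(np.hstack([a,b])[:,:,::-1],alpha=1.5))
# unit foot plate as predicted
for n,cc in(('top',c),('side',s)):
  for r in robot.place_of(cc,'checker_wide'):print(n,r['score'],r['at'])
  ps=[r['at'] for r in robot.place_of(cc,'wide_disc_face')];print(ps)
for yaw in(-.2,-.25,-.3,-.35):
    e=np.array([np.cos(yaw),np.sin(yaw)]);f=np.array([-e[1],e[0]]);o=np.array([.6175,-.053])
    print(yaw,[(proj(c,[*(o+i*.055*e+j*.042*f),.004])-[205,110])*8 for i,j in((-1,1),(-1,-1),(1,-1),(1,1))])
E
```

```text
top 0.71 [0.6166, -0.0528, -0.0021]
[[0.5891, -0.0447, 0.0942]]
side 0.63 [0.6205, -0.0502, 0.0027]
[[0.587, -0.0372, 0.0936]]
-0.2 [array([ 70.62  , 437.0675]), array([328.2037, 494.1472]), array([406.8261, 168.3511]), array([152.6695, 112.5218])]
-0.25 [array([ 64.0054, 428.7554]), array([318.1274, 498.3392]), array([413.47  , 176.4807]), array([162.625 , 108.4737])]
-0.3 [array([ 57.8368, 420.1298]), array([307.8497, 502.0379]), array([419.6865, 184.9273]), array([172.7678, 104.9067])]
-0.35 [array([ 52.1296, 411.2131]), array([297.3966, 505.2334]), array([425.4599, 193.6704]), array([183.0731, 101.8293])]
```

View pics/z.png

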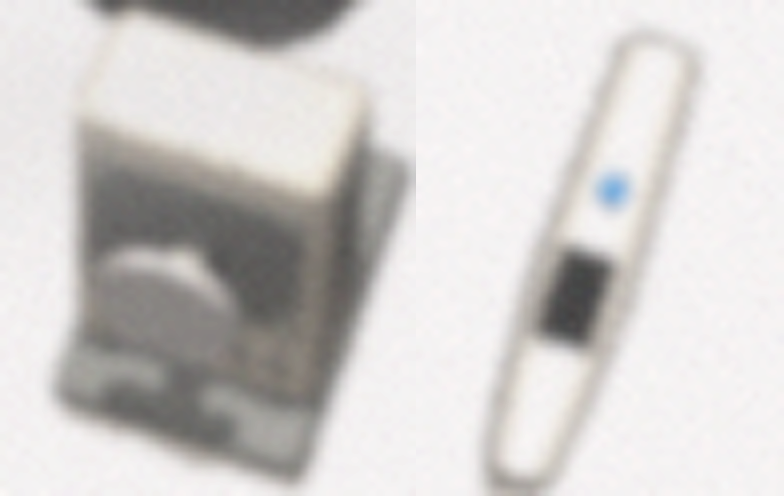

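```bash
python3 - <<'E'
from h import *
np.set_printoptions(precision=4,suppress=True)
c=robot.camera('top');s=robot.camera('side')
def Pm(c):
    K,R,t=P(c);return K@np.c_[R,t]
def tri(a,b):
    X=cv2.triangulatePoints(Pm(c),Pm(s),np.array(a,float).reshape(2,1),np.array(b,float).reshape(2,1))[:,0];X=X[:3]/X[3];return X,proj(c,X)-a,proj(s,X)-b
print(tri((225.5,147.6),(192.3,231)))
n=onz(c,(302.1,188.6),.017);t=onz(c,(285,244.3),.017);d=n-t;print(n,t,(n+t)/2,np.linalg.norm(d),np.arctan2(d[1],d[0]))
# widths: left/right px at rows of crop
for (l,r) in(((612,70),(700,70)),((575,190),(655,190)),((530,290),(632,290)),((497,420),(572,420))):
    a=onz(c,((l[0]-416)/8+272,l[1]/8+184),.017);b=onz(c,((r[0]-416)/8+272,r[1]/8+184),.017);print((a+b)/2,np.linalg.norm(a-b)*.96)
E
```

```text
(array([ 0.5917, -0.0401,  0.0997]), array([ 0.0181, -0.6113]), array([0.7935, 0.1911]))
[ 0.5124 -0.2255  0.017 ] [ 0.3724 -0.1855  0.017 ] [ 0.4424 -0.2055  0.017 ] 0.14567606395880486 -0.27871796813130356
[ 0.5019 -0.2254  0.017 ] 0.026378472944871036
[ 0.4637 -0.2132  0.017 ] 0.02385561715841329
[ 0.4322 -0.2032  0.017 ] 0.030284597094142104
[ 0.3916 -0.1896  0.017 ] 0.022143453122321508
```

Emit:
servo_tool(
  rows=[-1, -0.02, -0.03, 0, 0, -1, -0.02, -0.036, 0, 0, -1, -0.02, -0.036, 0, 0, -1, -0.02, -0.036, 0, 0, -1, -0.02, -0.036, 0, 0],
)

```text
time: 2.42
position: [0.1968, 0.4163, 0.2226]
tool_rot: [0.11, 0.994, 0.0, 0.0]
ft_force: [0.2, -0.7, -0.1]
grip_width: 0.0869
grip_force: 0.0
```

Emit:
servo_tool(
  rows=[-1, -0.0287, -0.026, 0, 0, -1, -0.0287, -0.026, 0, 0, -1, -0.0287, -0.026, 0, 0, -1, -0.0287, -0.026, 0, 0, -1, -0.0287, -0.026, 0, 0],
)

```text
time: 2.83
position: [0.309, 0.2581, 0.223]
tool_rot: [0.11, 0.994, 0.0, 0.001]
ft_force: [0.7, 1.0, -0.0]
grip_width: 0.0869
grip_force: 0.0
```

Emit:
servo_tool(
  rows=[-1, -0.0287, -0.026, 0, 0, -1, -0.0287, -0.026, 0, 0, -1, -0.0287, -0.026, 0, 0, -1, -0.0287, -0.026, 0, 0, -1, -0.0287, -0.026, 0, 0],
)

```text
time: 3.25
position: [0.4205, 0.0993, 0.2229]
tool_rot: [0.111, 0.994, 0.0, 0.0]
ft_force: [0.9, 1.2, -0.9]
grip_width: 0.0872
grip_force: 0.0
```

Emit:
servo_tool(
  rows=[-1, -0.0075, -0.0364, 0, 0, -1, -0.0075, -0.0364, 0, 0, -1, -0.0075, -0.0364, 0, 0, -1, -0.0075, -0.0364, 0, 0, -1, -0.0075, -0.0364, 0, 0],
)

```text
time: 3.67
position: [0.4159, -0.0865, 0.2228]
tool_rot: [0.111, 0.994, -0.0, 0.0]
ft_force: [0.7, -0.9, -0.2]
grip_width: 0.0867
grip_force: 0.0
```

Emit:
servo_tool(
  rows=[-1, -0.0075, -0.0364, 0, 0, -1, -0.0075, -0.0364, 0, 0, -1, -0.0075, -0.0364, 0, 0, -1, 0, 0, 0.03, 3.4, -1, 0, 0, 0.04, 0],
)

```text
time: 4.08
position: [0.4173, -0.2013, 0.1547]
tool_rot: [0.143, 0.99, -0.003, 0.005]
ft_force: [0.4, -0.3, -0.3]
grip_width: 0.0872
grip_force: 0.0
```

Emit:
servo_tool(
  rows=[-1, 0, 0, 0.038, 0, -1, 0, 0, 0.038, 0, -1, 0, 0, 0.038, 0, -1, 0, 0, 0.03, 0, -1, 0, 0, 0.006, 0],
)

```text
time: 4.5
position: [0.4125, -0.1953, 0.0001]
tool_rot: [0.14, 0.99, 0.001, -0.002]
ft_force: [-5.4, 3.1, 57.7]
grip_width: 0.0872
grip_force: 28.9
```

Emit:
servo_tool(
  rows=[1, 0, 0, 0, 0, 1, 0, 0, 0, 0, 1, 0, 0, 0, 0, 1, 0, 0, 0, 0, 1, 0, 0, 0, 0],
  newtons=3,
)

```text
time: 4.92
position: [0.4145, -0.1964, 0.0032]
tool_rot: [0.14, 0.99, -0.0, 0.001]
ft_force: [-0.0, 0.6, 0.4]
grip_width: 0.0616
grip_force: 0.0
```

Emit:
servo_tool(
  rows=[1, 0, 0, 0, 0, 1, 0, 0, 0, 0, 1, 0, 0, 0, 0, 1, 0, 0, 0, 0, 1, 0, 0, 0, 0],
)

```text
time: 5.33
position: [0.414, -0.1962, 0.0026]
tool_rot: [0.14, 0.99, -0.0, 0.0]
ft_force: [-0.5, -0.1, 2.0]
grip_width: 0.0308
grip_force: 3.0
```

Emit:
servo_tool(
  rows=[1, 0, 0, 0, 0, 1, 0, 0, -0.005, 0, 1, 0, 0, -0.01, 0, 1, 0, 0, -0.01, 0, 1, 0, 0, 0, 0],
)

```text
time: 5.75
position: [0.4146, -0.1966, 0.0294]
tool_rot: [0.14, 0.99, -0.001, 0.001]
ft_force: [-0.7, 0.2, -0.1]
grip_width: 0.0299
grip_force: 3.0
```

```bash
python3 - <<'E'
from h import *
s=robot.camera('side');o=robot.get_obs();print(o['grip_width'],o['grip_force'],o['position'])
u,v=proj(s,o['position']).astype(int);print(u,v)
x0,y0=u-60,v-60
cv2.imwrite('pics/g1.png',cv2.resize(s['pixels'][y0:y0+90,x0:x0+120],(720,540),interpolation=cv2.INTER_CUBIC)[:,:,::-1])
E
```

```text
0.029754153541346633 3.0000416983966716 [ 0.41446734 -0.19643342  0.02891103]
282 223
```

View pics/g1.png

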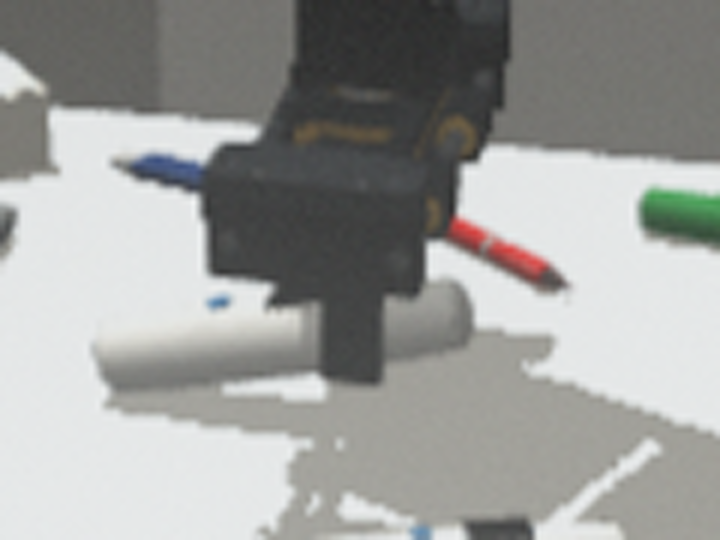

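The thermometer is gripped near the display (picture 350,330) and has pivoted nose-down (nose at 110,370, just on the table). Lifting a bit more brings it to about 20°; then I clamp.

Emit:
servo_tool(
  rows=[1, 0, 0, -0.003, 0, 1, 0, 0, -0.002, 0, 1, 0, 0, 0, 0],
)

```text
time: 6.05
position: [0.414, -0.1961, 0.0329]
tool_rot: [0.14, 0.99, -0.0, 0.0]
ft_force: [-0.0, 0.0, -1.3]
grip_width: 0.0301
grip_force: 3.0
```

```bash
cat > m.py <<'E'
from h import *
from scipy.optimize import least_squares
np.set_printoptions(precision=4,suppress=True)
def meas(tag,crop=True):
    o=robot.get_obs();tcp=np.array(o['position']);q=o['tool_rot'];a=2*np.arctan2(q[1],q[0])+np.pi
    print(o['time'],tcp,'yaw',np.arctan2(np.sin(a),np.cos(a)),o['ft_force'],o['grip_width'],o['grip_force'])
    ims=[]
    for n in('side','top'):
        c=robot.camera(n);
        for k in('thermo_mid','thermo_nose'):
            for r in robot.place_of(c,k):
                if np.linalg.norm(np.array(r['at'])-tcp)<.16: print(n,k,r['score'],np.array(r['at']))
        u,v=proj(c,tcp+np.array([.04,-.01,.0])).astype(int);x0,y0=u-40,v-30
        ims.append(cv2.resize(c['pixels'][y0:y0+80,x0:x0+80 if n=='side' else x0+60],(480 if n=='side' else 320,480 if n=='side' else 427),interpolation=cv2.INTER_CUBIC));print(n,'crop0',x0,y0)
    ims[1]=cv2.copyMakeBorder(ims[1],0,53,0,0,cv2.BORDER_CONSTANT)
    cv2.imwrite(f'pics/{tag}.png',np.hstack(ims)[:,:,::-1])
E
python3 -c "
from m import *
meas('g2')"
```

```text
6.05 [ 0.414  -0.1961  0.0329] yaw -0.2811312202629248 [-0.0244  0.0259 -1.3098] 0.03011541810304277 3.0000483873300254
side thermo_mid 0.94 [ 0.3894 -0.078   0.0103]
side thermo_mid 0.76 [ 0.4453 -0.2112  0.0354]
side thermo_nose 0.86 [ 0.5105 -0.2228  0.0124]
side thermo_nose 0.62 [ 0.4418 -0.0732  0.0108]
side crop0 224 190
top crop0 254 180
```

View pics/g2.png

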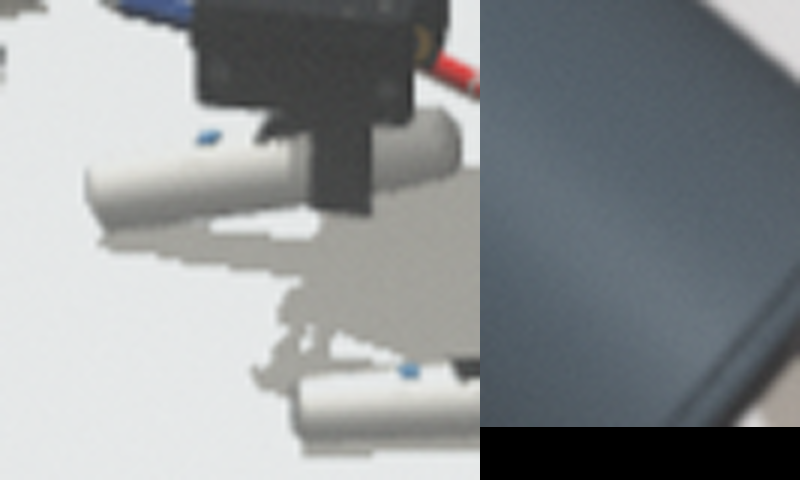

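```bash
python3 - <<'E'
from m import *
c=robot.camera('side');tcp=np.array([.414,-.1961,.0329]);h=np.array([np.cos(-.281),np.sin(-.281),0]);z=np.array([0,0,1.])
for L in(97,101,105):
  for a in(15,18,20,22):
    r=np.radians(a);f=h*np.cos(r)-z*np.sin(r);u=z*np.cos(r)+h*np.sin(r)
    n=tcp+.019*z-.0046*u+L/1e3*f
    print(L,a,n,[((proj(c,n+k*u)-[224,190])*6).round() for k in(0,.013,-.013,-.017)])
E
```

```text
97 15 [ 0.5029 -0.2218  0.0224] [array([114., 191.]), array([104., 161.]), array([123., 221.]), array([126., 230.])]
97 18 [ 0.5013 -0.2213  0.0176] [array([118., 203.]), array([107., 173.]), array([129., 232.]), array([132., 241.])]
97 20 [ 0.5001 -0.2209  0.0144] [array([121., 210.]), array([110., 181.]), array([133., 240.]), array([137., 248.])]
97 22 [ 0.4988 -0.2206  0.0113] [array([125., 218.]), array([112., 189.]), array([138., 247.]), array([142., 256.])]
101 15 [ 0.5066 -0.2228  0.0213] [array([104., 192.]), array([ 95., 162.]), array([113., 222.]), array([116., 231.])]
101 18 [ 0.5049 -0.2223  0.0163] [array([109., 204.]), array([ 98., 175.]), array([120., 234.]), array([123., 243.])]
101 20 [ 0.5037 -0.222   0.013 ] [array([112., 212.]), array([100., 183.]), array([124., 242.]), array([128., 250.])]
101 22 [ 0.5023 -0.2216  0.0098] [array([116., 220.]), array([103., 191.]), array([129., 249.]), array([133., 258.])]
105 15 [ 0.5103 -0.2239  0.0203] [array([ 94., 194.]), array([ 85., 164.]), array([104., 223.]), array([107., 233.])]
105 18 [ 0.5086 -0.2234  0.0151] [array([ 99., 206.]), array([ 88., 177.]), array([110., 236.]), array([113., 245.])]
105 20 [ 0.5073 -0.223   0.0117] [array([103., 214.]), array([ 91., 185.]), array([115., 244.]), array([118., 252.])]
105 22 [ 0.5059 -0.2226  0.0083] [array([107., 223.]), array([ 94., 193.]), array([120., 251.]), array([124., 260.])]
```

Emit:
servo_tool(
  rows=[1, 0, 0, 0, 0, 1, 0, 0, 0, 0, 1, 0, 0, -0.02, 0, 1, 0, 0, -0.035, 0, 1, 0, 0, -0.03, 0],
  newtons=20,
)

```text
time: 6.82
position: [0.4134, -0.1956, 0.118]
tool_rot: [0.14, 0.99, 0.001, -0.001]
ft_force: [0.5, -0.2, -1.7]
grip_width: 0.0301
grip_force: 20.0
```

```bash
cat > disc.py <<'E'
from m import *
def axes(yaw,a=.35):
    h=np.array([np.cos(yaw),np.sin(yaw),0]);f=h*np.cos(a)-np.array([0,0,np.sin(a)]);y=np.array([-np.sin(yaw),np.cos(yaw),0]);return f,y,np.cross(f,y)
def poly(c,p,yaw,r=.023,t=.005):
    f,y,u=axes(yaw);th=np.linspace(0,2*np.pi,48)
    P3=[p+k*f+r*(np.cos(i)*y+np.sin(i)*u) for k in(0,t) for i in th]
    return np.array([proj(c,q) for q in P3])
E
python3 - <<'E'
from disc import *
from scipy.optimize import minimize
cs=[robot.camera('top'),robot.camera('side')];ms=[]
for c in cs:
    rs=robot.outline_of(c,'wide_disc_face');best=[r for r in rs if np.hypot(*(np.argwhere(r['region']).mean(0)[::-1]-proj(c,[.59,-.04,.096])))<15]
    m=np.array(best[0]['region']) if best else None;print(best[0]['score'] if best else None, m.sum() if m is not None else 0);ms.append(m)
def soft(c,p,yaw):
    h=cv2.convexHull(poly(c,p,yaw).astype(np.float32));im=np.zeros((420,560),'u1');cv2.fillPoly(im,[np.round(h*16).astype(int)],255,cv2.LINE_AA,shift=4);return im/255.
def cost(p,yaw=-.305): return sum(np.abs(soft(c,p,yaw)-m).sum()/m.sum() for c,m in zip(cs,ms) if m is not None)
r=minimize(cost,[.59,-.041,.096],method='Nelder-Mead',options=dict(initial_simplex=np.array([.59,-.041,.096])+np.vstack([np.zeros(3),np.eye(3)*.006])))
print(r.x,r.fun)
ims=[]
for c in cs:
    u,v=proj(c,r.x).astype(int);x0,y0=u-25,v-25;i=cv2.resize(c['pixels'][y0:y0+50,x0:x0+50],(400,400),interpolation=cv2.INTER_CUBIC)
    h=cv2.convexHull(poly(c,r.x,-.305).astype(np.float32));cv2.polylines(i,[((h-[x0,y0]+.5)*8).astype(int)],True,(255,0,0),1);ims.append(i)
cv2.imwrite('pics/d1.png',np.hstack(ims)[:,:,::-1])
E
```

```text
0.7 219
0.58 289
[ 0.5896 -0.0392  0.0999] 0.4379751666826216
```

View pics/d1.png

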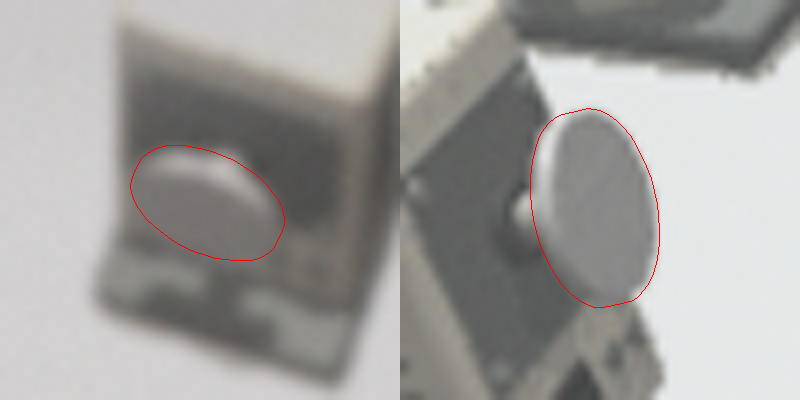

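The fitted disc outline matches in both views: disc centre is (0.590,-0.039,0.0995), yaw about -0.305. Now to the pre-contact pose.

Emit:
servo_tool(
  rows=[1, 0.0007, 0.025, -0.0023, 0, 1, 0.0007, 0.0335, -0.0023, 0, 1, 0.0007, 0.035, -0.0023, 0, 1, 0.0007, 0.035, -0.0023, 0, 1, 0.0007, 0.035, -0.0023, 0],
)

```text
time: 7.43
position: [0.4548, -0.0363, 0.1274]
tool_rot: [0.141, 0.99, 0.0, -0.002]
ft_force: [0.7, -0.1, -1.3]
grip_width: 0.0299
grip_force: 20.0
```

Emit:
servo_tool(
  rows=[1, 0.0005, 0.025, -0.0022, 0, 1, 0, 0.0137, 0, 0, 1, 0, 0, 0, 1.4, 1, 0, 0, 0, 0],
)

```text
time: 7.77
position: [0.4651, 0.0001, 0.1298]
tool_rot: [0.152, 0.988, 0.0, -0.002]
ft_force: [-0.1, -0.7, -2.1]
grip_width: 0.0297
grip_force: 20.0
```

```bash
cat > look.py <<'E'
from disc import *
import sys
o=robot.get_obs();tcp=np.array(o['position']);q=o['tool_rot'];a=2*np.arctan2(q[1],q[0])+np.pi;yaw=np.arctan2(np.sin(a),np.cos(a))
print(o['time'],tcp,yaw,o['ft_force']);D=np.array([.5896,-.0392,.0995])
h=np.array([np.cos(yaw),np.sin(yaw),0]);N=tcp+.097*h-np.array([0,0,.0202]);print('nose est',N);f,y,u=axes(-.305);e=N-D;print('gap,lat,up',e@f,e@y,e@u)
ims=[]
for n in('side','top'):
    c=robot.camera(n)
    for r in robot.place_of(c,'thermo_nose')+robot.place_of(c,'thermo_mid')+robot.place_of(c,'wide_disc_face'):
        if np.linalg.norm(np.array(r['at'])-tcp)<.16:print(n,r['score'],np.array(r['at']))
    w=64;x0,y0=(proj(c,N-[.03,0,0])-w/2).astype(int);k=8 if n=='side' else 4;s=400/w*(1 if n=='top' else 1)
    i=cv2.resize(c['pixels'][y0:y0+w,x0:x0+w],(400,400),interpolation=cv2.INTER_CUBIC)
    for p,yw,r,t in((D,-.305,.023,0),(N,yaw,.0132,0)):
        cv2.polylines(i,[((poly(c,p,yw,r,t)[:48]-[x0,y0]+.5)*s).astype(int)],True,(255,0,0),1)
    ims.append(i)
cv2.imwrite(sys.argv[1],np.hstack(ims)[:,:,::-1])
E
python3 look.py pics/p1.png
```

```text
7.7667 [0.4651 0.0001 0.1298] -0.30448767546726807 [-0.0709 -0.6954 -2.0846]
nose est [ 0.5577 -0.029   0.1096]
gap,lat,up -0.034941655217342785 0.00015828065787040877 -0.0020050455884988174
side 0.83 [ 0.5609 -0.0292  0.1099]
side 0.59 [ 0.4399 -0.0745  0.0112]
side 0.91 [ 0.4939 -0.0147  0.1321]
side 0.57 [ 0.5871 -0.0384  0.0945]
top 0.95 [ 0.4426 -0.0704  0.0089]
top 0.6 [ 0.5628 -0.0322  0.1145]
top 0.68 [ 0.3894 -0.0739  0.0159]
top 0.64 [ 0.5894 -0.043   0.0963]
```

View pics/p1.png

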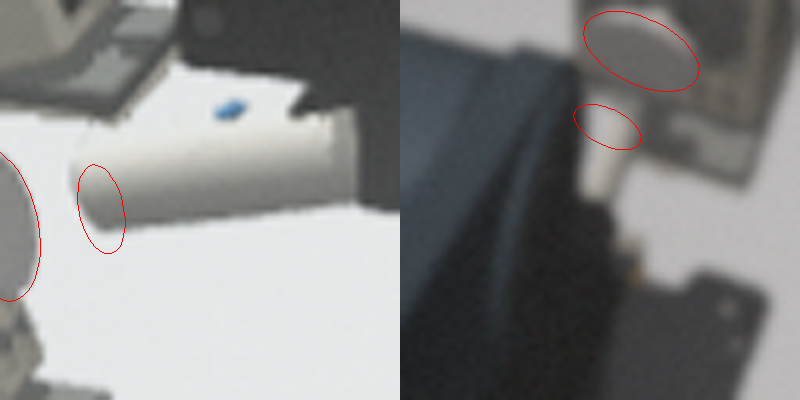

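```bash
python3 - <<'E'
from disc import *
from scipy.optimize import least_squares
o=robot.get_obs();tcp=np.array(o['position']);yaw=-.3045
h=np.array([np.cos(yaw),np.sin(yaw),0]);nrm=np.array([-h[1],h[0],0])
c=robot.camera('side');K,R,t=P(c);o3=-R.T@t
def onplane(uv): # vertical plane through tcp along h -> (forward,z) rel. TCP
    d=R.T@np.linalg.solve(K,[uv[0],uv[1],1.]);p=o3+d*((tcp-o3)@nrm)/(d@nrm)-tcp;return p@h,p[2]
for rr in robot.outline_of(c,'thermo_mid'):
    m=np.array(rr['region']);v,u=np.nonzero(m)
    if np.hypot(u.mean()-proj(c,tcp)[0],v.mean()-proj(c,tcp)[1])>60: continue
    print('score',rr['score'],m.sum())
    cols=np.unique(u);L=[]
    for x in cols:
        vv=v[u==x];L.append((x,vv.min()-.5,vv.max()+.5))
    L=np.array(L);print(L[::3,1:].T.tolist(),cols.min(),cols.max())
    F=[];
    for x,a,b in L:
        F.append((*onplane((x,(a+b)/2)),b-a))
    F=np.array(F);print(F[::3])
g=c['pixels'].astype(float).mean(2)
N=tcp+.1*h;u0,v0=proj(c,N).astype(int);print(u0,v0)
np.save('side.npy',c['pixels'])
E
```

```text
score 0.79 1114
[[218.5, 215.5, 214.5, 214.5, 213.5, 213.5, 212.5, 211.5, 209.5, 209.5, 210.5, 209.5, 208.5, 207.5, 207.5, 210.5, 208.5, 206.5, 204.5, 204.5, 204.5, 205.5, 210.5], [225.5, 229.5, 230.5, 230.5, 230.5, 230.5, 229.5, 229.5, 229.5, 229.5, 229.5, 228.5, 227.5, 227.5, 227.5, 213.5, 223.5, 223.5, 222.5, 222.5, 221.5, 219.5, 215.5]] 206 284
[[ 0.1047 -0.009   7.    ]
 [ 0.0988 -0.0092 14.    ]
 [ 0.093  -0.0084 16.    ]
 [ 0.0871 -0.0076 16.    ]
 [ 0.0812 -0.0058 17.    ]
 [ 0.0754 -0.005  17.    ]
 [ 0.0696 -0.0022 17.    ]
 [ 0.0638 -0.0004 18.    ]
 [ 0.058   0.0024 20.    ]
 [ 0.0523  0.0031 20.    ]
 [ 0.0467  0.0029 19.    ]
 [ 0.0409  0.0057 19.    ]
 [ 0.0353  0.0084 19.    ]
 [ 0.0296  0.0102 20.    ]
 [ 0.0241  0.0109 20.    ]
 [-0.0036  0.0253  3.    ]
 [-0.009   0.0182 15.    ]
 [-0.0144  0.0209 17.    ]
 [-0.0198  0.0245 18.    ]
 [-0.0252  0.0252 18.    ]
 [-0.0305  0.0269 17.    ]
 [-0.0359  0.0285 14.    ]
 [-0.0412  0.0283  5.    ]]
score 0.66 589
[[254.5, 252.5, 251.5, 251.5, 251.5, 250.5, 249.5, 249.5, 249.5, 248.5, 248.5, 248.5, 248.5, 249.5, 249.5, 249.5, 249.5, 249.5, 253.5], [260.5, 262.5, 262.5, 261.5, 261.5, 261.5, 261.5, 261.5, 262.5, 261.5, 261.5, 261.5, 261.5, 260.5, 259.5, 259.5, 258.5, 258.5, 255.5]] 272 326
[[-0.0201 -0.065   6.    ]
 [-0.0258 -0.0641 10.    ]
 [-0.0314 -0.0622 11.    ]
 [-0.0369 -0.0602 10.    ]
 [-0.0425 -0.0593 10.    ]
 [-0.048  -0.0574 11.    ]
 [-0.0535 -0.0555 12.    ]
 [-0.059  -0.0546 12.    ]
 [-0.0645 -0.0548 13.    ]
 [-0.0699 -0.0518 13.    ]
 [-0.0754 -0.051  13.    ]
 [-0.0808 -0.0501 13.    ]
 [-0.0862 -0.0493 13.    ]
 [-0.0915 -0.0484 11.    ]
 [-0.0969 -0.0465 10.    ]
 [-0.1022 -0.0457 10.    ]
 [-0.1074 -0.0438  9.    ]
 [-0.1127 -0.043   9.    ]
 [-0.1181 -0.0432  2.    ]]
208 217
```

Side outline gives a pitch of only about 16°, so it needs about 4° more. I loosen to 3 N and use small upward jerks so gravity droops the nose.

Emit:
servo_tool(
  rows=[1, 0, 0, 0, 0, 1, 0, 0, -0.02, 0, 1, 0, 0, -0.012, 0, 1, 0, 0, -0.006, 0, 1, 0, 0, -0.002, 0],
  newtons=3,
)

```text
time: 8.68
position: [0.4669, -0.0009, 0.1723]
tool_rot: [0.152, 0.988, -0.0, 0.001]
ft_force: [0.1, 0.2, -1.3]
grip_width: 0.0298
grip_force: 3.0
```

```bash
cat > pit.py <<'E'
from disc import *
def pit():
    o=robot.get_obs();tcp=np.array(o['position']);q=o['tool_rot'];a=2*np.arctan2(q[1],q[0])+np.pi;yaw=np.arctan2(np.sin(a),np.cos(a))
    h=np.array([np.cos(yaw),np.sin(yaw),0]);nrm=np.array([-h[1],h[0],0]);c=robot.camera('side');K,R,t=P(c);o3=-R.T@t
    def onp(u,v):
        d=R.T@np.linalg.solve(K,[u,v,1.]);p=o3+d*((tcp-o3)@nrm)/(d@nrm)-tcp;return p@h,p[2]
    print(round(o['time'],2),tcp,round(yaw,4),o['ft_force'],o['grip_width'],o['grip_force'])
    for r in robot.place_of(c,'thermo_nose')+robot.place_of(c,'thermo_mid'):
        e=np.array(r['at'])-tcp
        if np.linalg.norm(e)<.13 and e[2]>-.05: print('place',r['score'],e@h,e@nrm,e[2])
    for r in robot.outline_of(c,'thermo_mid'):
        v,u=np.nonzero(r['region']);Q=np.array([onp(*x) for x in zip(u,v)])
        if not(abs(Q[:,1].mean()-.008)<.02): continue
        # centre line: bin along fwd, mid of z extent
        F=[]
        for x in np.arange(-.03,.09,.006):
            k=abs(Q[:,0]-x)<.003
            if k.sum()>25 and (x<-.01 or x>.018): F.append((x,(Q[k,1].max()+Q[k,1].min())/2,np.ptp(Q[k,1])))
        F=np.array(F);p=np.polyfit(F[:,0],F[:,1],1)
        n=F[F[:,0]>.018];p2=np.polyfit(n[:,0],n[:,1],1)
        print(r['score'],'pitch',np.degrees(np.arctan(-p[0])),'front only',np.degrees(np.arctan(-p2[0])),'z0',p[1],'fwd',Q[:,0].min(),Q[:,0].max(),'z at .1',np.polyval(p,.1));break
if __name__=='__main__':pit()
E
python3 pit.py
```

```text
8.68 [ 0.4669 -0.0009  0.1723] -0.3055 [ 0.0708  0.2378 -1.3299] 0.029837689756122356 2.9999505093474
place 0.57 0.01225561973983737 -0.002446903552180494 -0.01950388303958231Traceback (most recent call last):
  File "pit.py", line 22, in <module>
    if __name__=='__main__':pit()
                            ~~~^^
  File "pit.py", line 19, in pit
    F=np.array(F);p=np.polyfit(F[:,0],F[:,1],1)
                               ~^^^^^
IndexError: too many indices for array: array is 1-dimensional, but 2 were indexed
```

```bash
python3 - <<'E'
s=open('pit.py').read()
a=s.index('        if not(abs');b=s.index("if __name__")
s=s[:a]+'''        mn=Q.mean(0)
        if abs(mn).max()>.09 or mn[1]<-.06: continue
        w,V=np.linalg.eigh(np.cov((Q-mn).T));d=V[:,1]*np.sign(V[0,1]);t=(Q-mn)@d;n=(Q-mn)@V[:,0]
        i,j=t.argmax(),t.argmin()
        print(r['score'],len(u),'mean',mn,'pitch',np.degrees(np.arctan2(-d[1],d[0])),'len',np.ptp(t),'wid',np.ptp(n),'ends',mn+d*t.max(),mn+d*t.min(),'z0',mn[1]-mn[0]*d[1]/d[0])
'''+s[b:]
open('pit.py','w').write(s)
E
python3 pit.py
```

```text
8.88 [ 0.4657 -0.0006  0.1708] -0.3056 [-0.1831 -0.2485 -2.3017] 0.02981992376851248 3.0000191811996046
place 0.88 0.014521207286642836 -0.0029859642711370688 -0.019554932646618922
0.9 1020 mean [ 0.016  -0.0262] pitch 60.69314836224281 len 0.15477158728343232 wid 0.0379443215707039 ends [ 0.0494 -0.0857] [-0.0264  0.0493] z0 0.0023462011068012475
```

The nose swung to about 60°; I'll bring it back by lowering it onto clear table, backing off along an arc so the nose stays put.

Emit:
servo_tool(
  rows=[1, -0.0016, 0.009, 0.008, 0, 1, 0, 0.009, 0.016, 0, 1, 0, 0, 0.02, 0, 1, 0, 0, 0.02, 0, 1, 0, 0, 0.014, 0],
)

```text
time: 9.5
position: [0.4727, 0.0168, 0.0913]
tool_rot: [0.152, 0.988, 0.0, -0.001]
ft_force: [-1.1, 0.6, 3.9]
grip_width: 0.0301
grip_force: 3.0
```

Emit:
servo_tool(
  rows=[1, 0.008, 0, 0.016, 0, 1, 0.016, 0, 0.0083, 0, 1, 0.0142, 0, 0.011, 0, 1, 0.012, 0, 0.0132, 0, 1, 0.007, 0, 0.0089, 0],
)

```text
time: 9.92
position: [0.4171, 0.0341, 0.0346]
tool_rot: [0.152, 0.988, 0.0, -0.001]
ft_force: [-0.1, -0.4, -1.3]
grip_width: 0.0299
grip_force: 3.0
```

```bash
python3 pit.py
```

```text
9.92 [0.4171 0.0341 0.0346] -0.3054 [-0.1423 -0.3806 -1.2606] 0.02994848239309677 2.9999748802219983
place 0.86 0.022439199097883798 -0.005010227394433475 0.004618499855645747
place 0.71 0.010510242908513026 -0.11550954867846704 -0.02548150014435425
0.72 973 mean [0.023  0.0059] pitch 17.815268703358708 len 0.15304359426199077 wid 0.03892406363031432 ends [ 0.091  -0.0159] [-0.0547  0.0309] z0 0.013336128418331676
0.58 198 mean [-0.0466  0.061 ] pitch 25.884258585122115 len 0.038201735607126065 wid 0.02391642377797506 ends [-0.0282  0.052 ] [-0.0625  0.0687] z0 0.03838514848536066
```

```bash
cat > pit2.py <<'E'
from disc import *
def cl(c,mask,org,yaw,excl=None,ends=.014):
    h=np.array([np.cos(yaw),np.sin(yaw),0]);nrm=np.array([-h[1],h[0],0]);K,R,t=P(c);o3=-R.T@t
    v,u=np.nonzero(cv2.resize(mask.astype('u1'),None,fx=3,fy=3,interpolation=cv2.INTER_NEAREST));u=(u-1)/3;v=(v-1)/3
    d=(R.T@np.linalg.solve(K,np.stack([u,v,np.ones_like(u)]))).T;p=o3+d*(((org-o3)@nrm)/(d@nrm))[:,None]-org
    Q=np.c_[p@h,p[:,2]]
    mn=Q.mean(0);w,V=np.linalg.eigh(np.cov((Q-mn).T));dd=V[:,1]*np.sign(V[0,1]);nn=np.array([-dd[1],dd[0]])
    for it in range(3):
        t=(Q-mn)@dd;n=(Q-mn)@nn;B=[]
        for x in np.arange(t.min()+ends,t.max()-ends,.003):
            k=abs(t-x)<.0015
            if excl and excl[0]<(mn+dd*x)[0]<excl[1]: continue
            B.append((x,(n[k].max()+n[k].min())/2,np.ptp(n[k])))
        B=np.array(B);s,b=np.polyfit(B[:,0],B[:,1],1);mn=mn+nn*b;dd=dd+nn*s;dd/=np.linalg.norm(dd);nn=np.array([-dd[1],dd[0]])
    t=(Q-mn)@dd
    print('pitch %.2f len %.4f nose %s tail %s z0 %.4f resid %.4f wid %s'%(np.degrees(np.arctan2(-dd[1],dd[0])),np.ptp(t),mn+dd*t.max(),mn+dd*t.min(),mn[1]-mn[0]*dd[1]/dd[0],np.std(B[:,1]-s*B[:,0]-b),B[::6,2]))
def run():
    o=robot.get_obs();tcp=np.array(o['position']);q=o['tool_rot'];a=2*np.arctan2(q[1],q[0])+np.pi;yaw=np.arctan2(np.sin(a),np.cos(a))
    print(round(o['time'],2),tcp,yaw,o['ft_force'],o['grip_force']);c=robot.camera('side');big=None
    for r in robot.outline_of(c,'thermo_mid'):
        m=np.array(r['region']);g=np.argwhere(m).mean(0)[::-1]
        for nm,org,yw,ex in(('small',np.array([.39,-.0765,.012]),.075,None),('big',tcp,yaw,(-.014,.022))):
            pp=proj(c,org+(np.array([.025,-.008,.005]) if nm=='big' else 0))
            if np.hypot(*(g-pp))<15 and m.sum()>400: print(nm,r['score'],m.sum(),end=' ');cl(c,m,org,yw,ex)
if __name__=='__main__':run()
E
python3 pit2.py
```

```text
10.12 [0.4193 0.0334 0.0355] -0.305364316807861 [ 0.4336 -1.1032 -2.4761] 2.9999193503317656
```

```bash
sed -i 's/<15 and m.sum()>400/<28 and m.sum()>350/' pit2.py; sed -i "s/        for nm,org/        print(r['score'],m.sum(),g)\n        for nm,org/" pit2.py; python3 pit2.py
```

```text
10.22 [0.4202 0.033  0.0361] -0.30554655407014786 [-0.0837 -0.5912 -1.8808] 2.999965243106999
0.89 310 [346.4097 199.7774]
0.79 200 [315.71 254.92]
0.6 916 [276.1485 274.8734]
small 0.6 916 Traceback (most recent call last):
  File "pit2.py", line 26, in <module>
    if __name__=='__main__':run()
                            ~~~^^
  File "pit2.py", line 25, in run
    if np.hypot(*(g-pp))<28 and m.sum()>350: print(nm,r['score'],m.sum(),end=' ');cl(c,m,org,yw,ex)
                                                                                  ~~^^^^^^^^^^^^^^^
  File "pit2.py", line 13, in cl
    B.append((x,(n[k].max()+n[k].min())/2,np.ptp(n[k])))
                 ~~~~~~~~^^
    return umr_maximum(a, axis, None, out, keepdims, initial, where)
ValueError: zero-size array to reduction operation maximum which has no identity
```

```bash
sed -i "s/if excl and/if k.sum()<5 or excl and/; s/<28 and m.sum()>350/<40 and (m.sum()>750 if nm=='big' else 450<m.sum()<700)/" pit2.py; python3 pit2.py
```

```text
10.32 [0.4199 0.033  0.0363] -0.30568651830810034 [-0.068  -0.2063 -1.6453] 3.000007882983482
0.89 795 [274.127  274.9723]
big 0.89 795 pitch 16.25 len 0.1492 nose [ 0.0915 -0.0145] tail [-0.0518  0.0272] z0 0.0121 resid 0.0032 wid [0.0306 0.012  0.0275 0.032  0.0322]
0.6 196 [314.3929 255.3673]
0.54 309 [347.2395 199.5987]
```

Emit:
servo_tool(
  rows=[1, 0, 0, -0.018, 0, 1, 0, 0, -0.012, 0, 1, 0, 0, -0.006, 0, 1, 0, 0, -0.003, 0, 1, 0, 0, 0, 0],
)

```text
time: 10.83
position: [0.4191, 0.0331, 0.0755]
tool_rot: [0.152, 0.988, -0.0, 0.001]
ft_force: [-0.7, -0.3, -2.0]
grip_width: 0.0302
grip_force: 3.0
```

```bash
python3 pit2.py
```

```text
10.83 [0.4191 0.0331 0.0755] -0.30561175679887165 [-0.6978 -0.2874 -2.0042] 3.000068842447945
0.71 304 [346.7566 199.5855]
0.69 1048 [277.9561 257.0792]
big 0.69 1048 pitch 21.54 len 0.1551 nose [ 0.0903 -0.0229] tail [-0.054  0.034] z0 0.0127 resid 0.0026 wid [0.0322 0.0231 0.0376 0.0357 0.0321]
0.69 143 [316.4685 256.7063]
```

Emit:
servo_tool(
  rows=[1, 0, 0, 0, 0, 1, 0, 0, 0, 0, 1, 0, 0, -0.01, 0, 1, -0.01, -0.004, -0.02, 0, 1, -0.015, -0.005, -0.02, 0],
  newtons=25,
)

```text
time: 11.35
position: [0.4368, 0.0179, 0.1242]
tool_rot: [0.152, 0.988, 0.0, -0.004]
ft_force: [-0.3, 0.0, -1.6]
grip_width: 0.0296
grip_force: 25.0
```

Emit:
servo_tool(
  rows=[1, -0.02, -0.005, -0.0087, 0, 1, -0.01, -0.0037, 0, 0, 1, -0.0047, 0, 0, 0, 1, 0, 0, 0, 0],
)

```text
time: 11.68
position: [0.4703, -0.002, 0.1326]
tool_rot: [0.153, 0.988, 0.0, -0.001]
ft_force: [-0.1, 0.5, -2.1]
grip_width: 0.0298
grip_force: 25.0
```

```bash
sed -i 's/(-.014,.022)/(-.014,.02)/' pit2.py; sed -i 's/\.097\*h-np.array(\[0,0,\.0202\])/.087*h-np.array([0,0,.021])/' look.py; python3 pit2.py; python3 - <<'E'
import re
s=open('look.py').read()
s=s.replace("w=64","w=50").replace("N-[.03,0,0]","N-[.02,0,0]")
# add axis line overlay for 20 deg
s=s.replace("    ims.append(i)","    f2=axes(yaw)[0];L=np.array([proj(c,N-k*f2) for k in(0,.146)]);cv2.polylines(i,[((L-[x0,y0]+.5)*s).astype(int)],False,(0,255,0),1);ims.append(i)")
open('look.py','w').write(s)
E
python3 look.py pics/p2.png
```

```text
11.68 [ 0.4703 -0.002   0.1326] -0.3065528659610204 [-0.0768  0.4761 -2.099 ] 24.99995520338416
0.84 324 [346.0617 199.5926]
0.79 608 [298.4046 255.7862]
small 0.79 608 pitch 0.01 len 0.1132 nose [0.0539 0.0056] tail [-0.0592  0.0056] z0 0.0056 resid 0.0007 wid [0.0233 0.0279 0.0303 0.0279 0.0278]
0.56 1121 [247.3916 219.686 ]
big 0.56 1121 pitch 23.75 len 0.1560 nose [ 0.0913 -0.0256] tail [-0.0514  0.0372] z0 0.0146 resid 0.0006 wid [0.0298 0.0335 0.0351 0.037  0.0358]
11.7833 [ 0.4681 -0.001   0.1322] -0.3057121660103042 [-0.403   0.4744 -2.1111]
nose est [ 0.551  -0.0272  0.1112]
gap,lat,up -0.04196503633476126 -9.452773320320727e-05 -0.002880562561042542
side 0.6 [ 0.4434 -0.0734  0.0108]
side 0.56 [ 0.5484 -0.0233  0.1043]
side 0.59 [ 0.4841 -0.0094  0.133 ]
side 0.89 [ 0.5871 -0.0386  0.0936]
top 0.96 [ 0.4396 -0.0674  0.0088]
top 0.68 [ 0.5496 -0.029   0.1051]
top 0.88 [ 0.3872 -0.0736  0.0165]
top 0.66 [ 0.5925 -0.0437  0.0933]
```

View pics/p2.png

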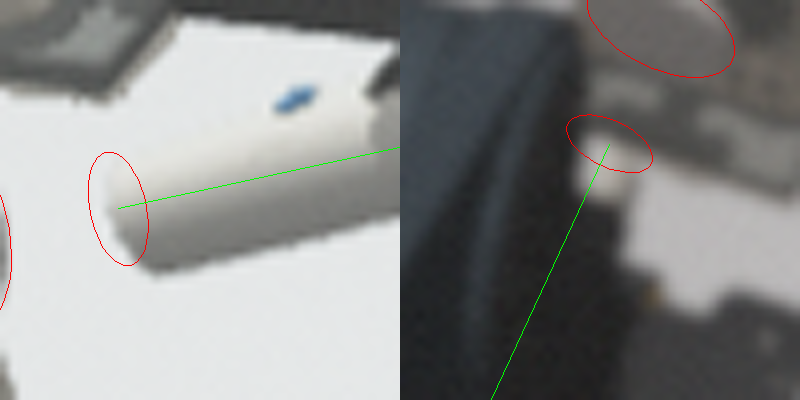

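The clean fit now gives pitch 23.7° (networks agree; the small flat one reads 0.0°). I'll take off about 3.7° by pressing the nose on the bare table with the grip held.

Emit:
servo_tool(
  rows=[1, 0.03, 0, 0.01, 0, 1, 0.02, 0, 0.03, 0, 1, 0.004, 0, 0.025, 0, 1, 0, 0, 0.014, 0, 1, 0, 0, 0.005, 0],
  newtons=15,
)

```text
time: 12.6
position: [0.4173, 0.015, 0.048]
tool_rot: [0.152, 0.988, 0.0, -0.002]
ft_force: [-0.3, -0.6, -1.5]
grip_width: 0.0301
grip_force: 15.0
```

Emit:
servo_tool(
  rows=[1, 0, 0, 0, 0, 1, 0, 0, 0.002, 0, 1, 0, 0, 0.002, 0],
)

```text
time: 12.85
position: [0.42, 0.0143, 0.0462]
tool_rot: [0.152, 0.988, -0.0, 0.001]
ft_force: [-0.9, -0.3, -1.1]
grip_width: 0.0298
grip_force: 15.0
```

Emit:
servo_tool(
  rows=[1, 0, 0, 0.002, 0, 1, 0, 0, 0.002, 0, 1, 0, 0, 0, 0],
)

```text
time: 13.1
position: [0.4194, 0.0144, 0.0418]
tool_rot: [0.152, 0.988, -0.0, 0.001]
ft_force: [0.3, 0.4, 0.4]
grip_width: 0.0299
grip_force: 15.0
```

Emit:
servo_tool(
  rows=[1, 0, 0, 0.002, 0, 1, 0, 0, 0, 0],
)

```text
time: 13.27
position: [0.4181, 0.0148, 0.0396]
tool_rot: [0.152, 0.988, 0.0, -0.0]
ft_force: [-1.9, 0.5, 2.3]
grip_width: 0.0296
grip_force: 15.0
```

Emit:
servo_tool(
  rows=[1, 0, 0, 0.002, 0, 1, 0, 0, 0, 0],
)

```text
time: 13.43
position: [0.4176, 0.0149, 0.0374]
tool_rot: [0.152, 0.988, 0.0, -0.001]
ft_force: [-3.0, 1.0, 1.4]
grip_width: 0.0298
grip_force: 15.0
```

Emit:
servo_tool(
  rows=[1, 0, 0, 0.001, 0, 1, 0, 0, 0, 0, 1, 0, 0, -0.015, 0, 1, -0.006, 0, -0.03, 0, 1, -0.015, 0, -0.03, 0],
)

```text
time: 13.85
position: [0.4361, 0.009, 0.1112]
tool_rot: [0.152, 0.988, 0.0, -0.003]
ft_force: [1.1, 0.3, -1.6]
grip_width: 0.0301
grip_force: 15.0
```

Emit:
servo_tool(
  rows=[1, -0.015, 0, -0.015, 0, 1, -0.012, 0, -0.005, 0, 1, -0.004, 0, 0, 0, 1, 0, 0, 0, 0],
)

```text
time: 14.18
position: [0.4702, -0.0017, 0.1317]
tool_rot: [0.152, 0.988, -0.0, 0.002]
ft_force: [-0.6, 1.3, -2.0]
grip_width: 0.03
grip_force: 15.0
```

```bash
cat >> pit2.py <<'E'
    o=robot.get_obs();tcp=np.array(o['position']);h=np.array([np.cos(-.305),np.sin(-.305),0]);y=np.array([-h[1],h[0],0])
    for n in('side','top'):
        c=robot.camera(n)
        for k in('thermo_nose','thermo_mid','wide_disc_face'):
            for r in robot.place_of(c,k):
                e=np.array(r['at'])-tcp
                if abs(e[2])<.06: print(n,k,r['score'],'fwd %.4f lat %.4f z %.4f'%(e@h,e@y,e[2]))
E
python3 pit2.py
```

```text
File "pit2.py", line 27
    o=robot.get_obs();tcp=np.array(o['position']);h=np.array([np.cos(-.305),np.sin(-.305),0]);y=np.array([-h[1],h[0],0])
IndentationError: unexpected indent
```

```bash
sed -i "s/^if __name__.*/if __name__=='__main__':\n    run()/" pit2.py; python3 pit2.py
```

```text
14.18 [ 0.4702 -0.0017  0.1317] -0.30600193585746305 [-0.5541  1.2654 -2.0166] 14.999961876310408
0.95 1069 [248.2909 218.9663]
big 0.95 1069 pitch 19.50 len 0.1546 nose [ 0.0922 -0.0179] tail [-0.0536  0.0337] z0 0.0147 resid 0.0009 wid [0.0291 0.033  0.0358 0.0362 0.0327 0.0306]
0.82 312 [346.8814 199.5641]
0.78 637 [298.686  255.7425]
small 0.78 637 pitch -0.60 len 0.1136 nose [0.054  0.0063] tail [-0.0596  0.0051] z0 0.0057 resid 0.0008 wid [0.0256 0.0279 0.0303 0.0326 0.0279]
side thermo_nose 0.78 fwd 0.0846 lat 0.0046 z -0.0199
side thermo_mid 0.85 fwd 0.0196 lat -0.0032 z 0.0028
side thermo_mid 0.23 fwd 0.0835 lat 0.0010 z -0.0222
side wide_disc_face 0.69 fwd 0.1247 lat -0.0021 z -0.0378
side wide_disc_face 0.41 fwd 0.2086 lat -0.2841 z -0.0365
top thermo_nose 0.68 fwd 0.0877 lat 0.0004 z -0.0212
top wide_disc_face 0.59 fwd 0.1280 lat -0.0042 z -0.0361
```

Pitch is now about 19.6°, which is right. I approach along the disc axis to a gap of about 10 mm, then look from the top and side.

Emit:
servo_tool(
  rows=[1, -0.011, 0, 0.004, 0, 1, -0.011, 0, 0.005, 0, 1, -0.007, 0, 0.003, 0, 1, -0.002, 0, 0.001, 0, 1, 0, 0, 0, 0],
)

```text
time: 15.1
position: [0.4989, -0.0108, 0.1179]
tool_rot: [0.152, 0.988, -0.0, -0.0]
ft_force: [-0.4, -0.5, -2.2]
grip_width: 0.0301
grip_force: 15.0
```

```bash
python3 - <<'E'
from disc import *
o=robot.get_obs();tcp=np.array(o['position']);q=o['tool_rot'];a=2*np.arctan2(q[1],q[0])+np.pi;yaw=np.arctan2(np.sin(a),np.cos(a))
print(o['time'],tcp,yaw,o['ft_force']);D=np.array([.5896,-.0392,.0995])
h=np.array([np.cos(yaw),np.sin(yaw),0]);N=tcp+.0865*h-np.array([0,0,.016])
ims=[]
for n,w in(('side',50),('top',40)):
    c=robot.camera(n);np.save(n+'.npy',c['pixels']);x0,y0=(proj(c,D-[.01,0,0])-w/2).astype(int);s=400/w
    i=cv2.resize(c['pixels'][y0:y0+w,x0:x0+w],(400,400),interpolation=cv2.INTER_CUBIC)
    print(n,x0,y0,s,'D',(proj(c,D)-[x0,y0]+.5)*s,'N',(proj(c,N)-[x0,y0]+.5)*s,'lat 5mm:',(proj(c,N+.005*axes(yaw)[1])-proj(c,N))*s)
    for k in('thermo_nose','wide_disc_face'):
        for r in robot.place_of(c,k):
            e=np.array(r['at'])-tcp
            if abs(e[2])<.06: print(n,k,r['score'],e@h,e@axes(yaw)[1],e[2])
    for p,rr in((D,.023),):
        for j in range(0,48,4): cv2.circle(i,tuple(((poly(c,p,-.305,rr,0)[j]-[x0,y0]+.5)*s).astype(int)),2,(255,0,0),-1)
    cv2.circle(i,tuple(((proj(c,N)-[x0,y0]+.5)*s).astype(int)),3,(0,255,0),-1)
    ims.append(i)
cv2.imwrite('pics/p3.png',np.hstack(ims)[:,:,::-1])
E
```

```text
15.1 [ 0.4989 -0.0108  0.1179] -0.3059380777725898 [-0.4122 -0.5443 -2.2031]
side 174 206 8.0 D [165.4041 207.8645] N [199.5205 202.6659] lat 5mm: [-8.6061 10.0961]
side thermo_nose 0.92 0.08177941505750186 0.0034319281360813214 -0.02504079783599747
side wide_disc_face 0.79 0.09268564496132999 -0.0008836424269896907 -0.025140797835997472
top 204 131 10.0 D [216.1464 173.561 ] N [203.8025 204.5324] lat 5mm: [-20.1374  -6.7029]
top thermo_nose 0.46 0.083405829315608 -0.0017173219705875174 -0.02124079783599747
top wide_disc_face 0.67 0.09706239683233145 -0.006108012538274434 -0.023840797835997463
```

View pics/p3.png

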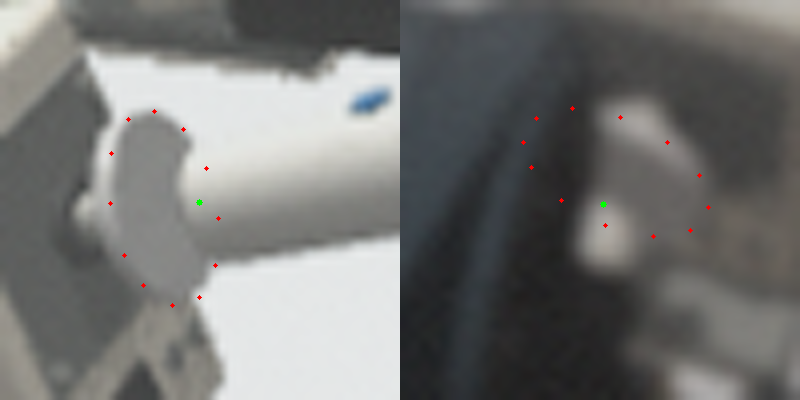

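```bash
python3 - <<'E'
import numpy as np
t=np.load('top.npy').astype(int).mean(2).round().astype(int)
print('cols',list(range(216,240)))
for v in range(138,162): print(v,*t[v,216:240])
E
```

```text
cols [216, 217, 218, 219, 220, 221, 222, 223, 224, 225, 226, 227, 228, 229, 230, 231, 232, 233, 234, 235, 236, 237, 238, 239]
138 73 66 65 64 64 61 56 62 67 65 70 73 73 73 71 73 70 71 71 71 71 71 74 77
139 67 67 66 65 57 57 54 59 62 68 70 75 74 76 71 69 69 69 71 68 68 69 69 72
140 63 63 63 61 53 50 52 61 70 79 85 92 92 84 74 70 67 65 68 68 69 69 70 68
141 61 65 61 56 51 49 54 72 94 110 121 126 124 107 85 68 65 66 68 69 69 67 67 70
142 63 63 60 54 48 47 53 79 112 135 149 153 149 130 100 74 62 63 65 66 68 68 68 68
143 65 65 56 50 46 49 53 77 110 135 151 160 161 145 118 88 67 67 66 64 68 65 68 68
144 65 62 52 47 47 47 53 67 96 117 132 146 153 150 135 111 86 70 66 68 67 67 67 65
145 62 56 51 45 42 45 51 67 87 102 112 121 130 139 139 129 107 84 70 66 66 63 67 66
146 61 54 49 42 43 45 51 68 84 96 101 105 111 119 129 131 120 99 79 67 66 68 66 67
147 58 47 46 41 39 43 50 69 85 96 98 101 101 104 113 120 121 107 87 71 67 65 65 67
148 54 47 41 41 37 44 51 70 88 97 99 100 98 101 102 108 110 108 91 76 68 64 66 71
149 52 47 43 40 39 41 55 76 92 98 98 98 99 99 100 100 103 102 92 79 70 70 70 75
150 
[... 285 characters left out ...]
 115 103 100 98 99 98 91 89 89 97 100 99 97
154 42 37 35 35 44 71 119 154 168 161 141 118 105 98 99 100 100 91 86 88 93 96 95 93
155 37 37 38 36 45 77 121 152 161 154 137 114 98 92 90 95 97 95 89 89 95 95 90 87
156 37 38 34 32 41 67 105 133 143 140 123 104 89 83 83 87 91 91 89 89 94 94 90 87
157 38 36 35 36 40 51 76 98 107 109 102 91 80 80 82 87 91 90 88 90 89 93 92 89
158 33 35 38 35 37 40 50 63 71 73 76 75 78 81 92 103 105 103 98 92 88 89 88 88
159 36 33 36 37 37 40 41 42 45 49 53 65 74 85 99 112 117 116 113 105 97 91 88 86
160 32 34 32 35 38 37 41 42 41 41 50 58 71 83 101 113 117 118 117 117 113 106 98 92
161 36 35 36 37 38 39 42 42 43 43 45 56 66 80 91 100 104 106 115 121 122 120 115 109
```

Side/top view: disc fit (side 165,208; top 234 right edge) matches, nose is about 9 mm away, centred within 1–2 mm. Now I press in, watching the force.

```bash
cat > ft.py <<'E'
from disc import *
F=[];T=[]
for i in range(8):
    robot.camera('top');o=robot.get_obs();F.append(o['ft_force']);T.append(o['position'])
f=axes(-.305)[0];F=np.array(F);print(o['time'],np.mean(T,0),'F',F.mean(0),'along -f',-(F@f).mean(),(F@f).std())
E
python3 ft.py
```

```text
15.8 [ 0.4978 -0.0103  0.1187] F [ 0.2932  0.0605 -1.578 ] along -f -0.7867259049671054 0.5750320247620504
```

Emit:
servo_tool(
  rows=[1, -0.003, 0, 0.001, 0, 1, -0.003, 0, 0.001, 0, 1, -0.002, 0, 0.001, 0, 1, -0.002, 0, 0.001, 0, 1, 0, 0, 0, 0],
)

```text
time: 16.22
position: [0.5079, -0.0136, 0.1143]
tool_rot: [0.152, 0.988, 0.0, 0.0]
ft_force: [0.8, 0.2, -1.8]
grip_width: 0.0299
grip_force: 15.0
```

```bash
python3 ft.py
```

```text
16.6167 [ 0.5073 -0.0134  0.1145] F [ 0.1226  0.1731 -1.1592] along -f -0.4585369650748442 0.5038327106655297
```

Emit:
servo_tool(
  rows=[1, -0.0019, 0, 0.0007, 0, 1, -0.0019, 0, 0.0007, 0, 1, 0, 0, 0, 0],
)

```text
time: 16.87
position: [0.511, -0.0145, 0.113]
tool_rot: [0.152, 0.988, 0.0, -0.0]
ft_force: [-0.7, 0.3, -0.7]
grip_width: 0.0302
grip_force: 15.0
```

```bash
python3 ft.py
```

```text
17.2667 [ 0.5108 -0.0145  0.1131] F [-1.4689  0.3491 -0.5633] along -f 1.221471751360995 0.6092520345287877
```

Emit:
servo_tool(
  rows=[1, -0.001, 0, 0.0004, 0, 1, -0.001, 0, 0.0004, 0, 1, 0, 0, 0, 0],
)

```text
time: 17.52
position: [0.5129, -0.0151, 0.1123]
tool_rot: [0.152, 0.988, 0.0, -0.0]
ft_force: [-2.0, 0.3, -0.5]
grip_width: 0.0299
grip_force: 15.0
```

```bash
sed -i 's/range(8)/range(16)/' ft.py; python3 ft.py; python3 - <<'E'
from disc import *
# disc/nose check: side crop data + network
c=robot.camera('side');o=robot.get_obs();tcp=np.array(o['position'])
for k in('wide_disc_face','thermo_nose','thermo_mid'):
    for r in robot.place_of(c,k):
        if np.linalg.norm(np.array(r['at'])-tcp)<.12: print(k,r['score'],np.array(r['at']))
c2=c;x0,y0=(proj(c,[.585,-.039,.098])-25).astype(int)
cv2.imwrite('pics/fin.png',cv2.resize(c['pixels'][y0:y0+50,x0:x0+50],(500,500),interpolation=cv2.INTER_CUBIC)[:,:,::-1])
import pit2;pit2.run()
E
```

```text
18.3167 [ 0.5128 -0.0151  0.1123] F [-2.0674  0.8162 -0.4208] along -f 1.9383122864402884 0.575090100857245
wide_disc_face 0.68 [ 0.5905 -0.0401  0.0932]
thermo_nose 0.96 [ 0.5935 -0.0387  0.0882]
thermo_mid 0.74 [ 0.5303 -0.0222  0.116 ]
18.52 [ 0.5129 -0.0151  0.1123] -0.30555781040090074 [-1.6963  0.3469 -1.1458] 15.000426104525104
0.79 626 [298.8626 255.746 ]
small 0.79 626 pitch -0.25 len 0.1134 nose [0.0539 0.0059] tail [-0.0594  0.0054] z0 0.0057 resid 0.0007 wid [0.0233 0.0279 0.0303 0.0327 0.0278]
0.79 292 [346.0788 199.6336]
0.66 943 [225.0806 225.3955]
big 0.66 943 pitch 20.21 len 0.1536 nose [ 0.0909 -0.0176] tail [-0.0532  0.0355] z0 0.0159 resid 0.0017 wid [0.028  0.0324 0.0306 0.0314 0.0318]
```

```bash
python3 -c "
from rig import robot
print(robot.hand_in())"
```

```text
the job is handed in; nothing more can be done
None
```

I handed the job in at about 18.5 s, with the larger white thermometer still held, its nose pressed on the wide disc: about 2.7 N, which puts the disc roughly 7.8 of 15 mm in, at a pitch of about 20° and centred to within an estimated 1–2 mm; the fingertips hit the table briefly at 58 N during the grasp.

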